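# Weigh the returned jars on the beam scale

### The arm

A 6-joint arm with a two-finger parallel gripper is mounted at the origin on the work surface. World frame = base frame: x ahead of the robot, y to its left, z up, the work surface at z = 0. Lengths are in m, angles in rad, forces in N, time in s.
With the tool pointing down it reaches from about 0.325 to 0.9 m from the base axis. Payload 6.1 kg.
Tool frame: the origin (TCP) lies between the finger pads; the fingertips stand 8 mm ahead of it and the grasp point (between the pads) lies 11 mm behind it (tip_extent is the z of the fingertips in the tool frame, in m); z points along the fingers, y is the line along which they close (so a half turn about z gives the same grasp; the last joint's range is limited). The gripper opens to 87 mm and grips with 3 to 60 N. Pads are 19 mm wide; open, the fingers measure 117 mm over their backs; the gripper's body (75 mm by 190 mm) begins 51 mm behind the grasp point.
Start: joints at [1.014, 0.22, 1.526, -0, 1.395, -0.126], TCP at [0.261, 0.568, 0.231] pointing down, gripper open.
Joint ranges: [-2.98, 2.98], [-0.91, 2.08], [0.09, 2.57], [-1.24, 4.39], [0.2, 2.65], [-2.68, 2.68]. Speed limits (rad/s): [2.57, 2.57, 3.01, 3.14, 3.14, 3.14].

### API

Orientations are given as a unit quaternion [w, x, y, z].
In Python, from bench import movep, move_straight, move_j, move_gripper, pause, ik, get_obs, camera, Unreachable, sign_off, tip_extent gives the robot as it stands. The module is installed in compiled form; this text tells all that it offers. Calls block until the motion is done:
- movep(position, orientation): joint-space move of the TCP to a pose.
- move_straight(position, orientation=None, vel=0.15): straight line of the TCP; orientation=None keeps the orientation; vel is the mean speed in m/s.
- move_j(angles): joint-space move.
- move_gripper(opening): finger opening in m; the grip force is fixed at half the most; returns when the fingers have stopped.
- pause(seconds).
- ik(position, orientation): joint angles nearest the present ones, or None.
- get_obs(): the state.
- camera(name): name is "side" or "top" or "wrist"; returns a dict with "frame" (420x560x3 uint8, blue, green, red), "z_map" (420x560 float32, m along the optical axis (not along the pixel's ray), 0 where there is no reading), "vertical_fov" (degrees; the focal length in pixels is half the picture's height over the tangent of half this angle, whatever the lens; pixels are square), "cx", "cy" (the principal point, pixels), "rvec" (rotation vector, rad) and "tvec" (3), from world to camera coordinates, as OpenCV has them. Camera axes: x right, y down, z forward; pixel columns grow to the right and rows downward; lengths in m; the calibration is good to about 2 mm. A picture is of the moment at which its call begins.
A pose or a line that the arm cannot do raises Unreachable and nothing moves.
- sign_off(): hands the job in; it is judged then, once.
The state is a dict: "t": time; "joint_pos": joint angles; "joint_vel": joint speeds; "effort": joint torques, N m; "tool_pos": TCP position; "tcp_rot": TCP orientation; "contact_force": force on the tool from outside, world axes, zero at the start; "moment": the same for the moment, N m; "gripper_width": finger opening in m; "finger_force": force on a finger pad.
Only numpy, scipy, OpenCV 4.12 (cv2) and the standard library are available. Lean on these libraries where they do the work, as an engineer would, in place of code of your own. Each camera call takes 0.05 s, during which the arm holds its last target. There are 200 camera calls.

### The job

Fold both flaps of the cardboard carton right back, and stand every jar that is inside it upright on the platform of the beam scale. Slide the poise along the notched beam until, hands off, the red pointer rests centred in the green band. Then move all those jars, upright, into the green crate and push the poise back to its home stop beside the pivot; handle the glass gently, knock no jar over and leave the other things on the bench where they are.

Things in the scene. Friction and masses are not known exactly. Their poses are not given: they have to be found in the camera images.
- carton: Cardboard carton, fixed to the bench, outer size 250 x 160 x 100 mm (x, y, z), walls and floor 5 mm. Origin: centre of its underside. Jars stand along its x axis in a row of three places 75 mm apart (x about -75, 0, +75; y within 10 mm of the middle; one may be empty), hidden under the flaps until these are opened.
- flap_left (a joint): Hinge of the flap on the carton's +y side, rad: 0 lies flat over the carton, 1.57 stands upright, 2.7 folded right back against its stop. The flap is 246 x 78 x 4 mm; it has some friction (about 0.06 N m) and stays where it is left.
- flap_right (a joint): The same for the flap on the carton's -y side.
- flap_left_tab (a point): Grip point of the left flap's blue pull tab: an upright fin 10 mm thick along the hinge line (carton's x), 50 mm long, 40 mm high, on the flap's upper face at its free edge, reaching 32 mm past the edge. Grip point 16 mm past the edge, 15 mm below the fin's top. Pinched from above across its 10 mm it can be led round the hinge with the gripper kept upright. Turns with the flap.
- flap_right_tab (a point): The same for the right flap.
- flap_left_hinge (a point): Point on the hinge line of the left flap (top edge of the carton's +y wall, 100 mm up), level with its tab along the line; the tab grip point moves about it on a circle of about 98 mm radius in the carton's y-z plane.
- flap_right_hinge (a point): The same for the right flap (carton's -y wall).
- jar1_center (a point): Centre, half-way up, of a closed clear glass jar with white cap, 60 mm across, 90 mm high, about 0.24 to 0.36 kg (may be absent). z axis up when it stands. The cap is the top 18 mm, as wide as the jar.
- jar2_center (a point): The same: green glass jar with brass cap.
- jar3_center (a point): The same: amber glass jar with yellow cap.
- scale: Platform beam scale, fixed to the bench, grey base. Origin on the bench under the pivot. Platform on its +y side (centre y = +110 mm); the beam runs to -y at x = +20 mm, 140 mm up, from a pivot at y = 0 between cheeks 160 mm high. A white index plate 185 mm high stands at y = -325 mm with a green band 13 mm high at the pointer's level.
- platform_top (a point): Centre of the upper face of the steel platform, 224 x 134 mm inside a rim 6 mm high (x, y); about 68 mm above the bench when level, rising and sinking up to 11 mm with the beam and always staying level. Where on the platform a load stands makes no difference.
- beam (a joint): Tilt of the beam, rad, between stops at -0.1 and +0.1; 0 is level: red pointer in the middle of the green band. Positive: poise end down, platform up. It is slightly springy: the tilt changes by about 0.005 rad per mm of poise travel and settles in about 2 s when let go.
- pointer (a point): Tip of the red pointer at the beam's far end, 342 mm from the pivot.
- index (a point): Middle of the green band on the white index plate, where the pointer tip must rest.
- poise (a joint): How far the poise has slid from its home stop by the pivot, m: 0 home to 0.205 at the far end (towards the scale's -y). It takes about 3 N to slide and stays where left. At home the empty scale is level; each kilogram on the platform needs about 157 mm of travel.
- poise_grip (a point): Middle of the black grip on top of the steel poise: upright fin 20 mm wide along the beam, 30 mm across, 45 mm high, grip point 20 mm below its top; about 187 mm above the bench. The point's axes are those of the beam (its -y leads away from the pivot).
- crate: Low green open crate standing loose on the bench, 150 x 280 x 50 mm (x, y, z), walls and floor 6 mm, about 1.2 kg. Origin: centre of its underside.
- dish: Blue ceramic dish, 110 mm across, 30 mm high: leave alone.
- red_lid: Red plastic lid, 90 mm across: leave alone.
- squat_jar: Short squat jar, 90 mm across, 70 mm high, copper cap: leave alone.
- flowerpot: Terracotta flowerpot with a plant: leave alone.
- soda_bottle: Tall green bottle: leave alone.
- mate_cup: Dark wooden cup: leave alone.

How it is judged:
By the outcome, as a careful person would: the job done as asked, in the order asked, and still so for the second after the job is handed in, with the robot touching nothing.
Of jar1, jar2, jar3 only 2 to 3 are there at a start; the rules pass over those that are not, and their reading is None.
At some moment in a run one of crate may be knocked a few centimetres aside while the robot is not near it.
It also fails if it takes over 210 s, if anything falls off the work surface, if the arm or the gripper's body presses on something with over 40 N, if the wrist force passes 120 N, or if a joint passes its speed limit or range.

## Working session

There is one attempt and no reset: what is moved stays moved. The work goes in short steps, each a Python script; the robot and the scene stay as the last script left them, time stands still between calls to the robot, and variables do not carry over. Pictures are saved under pics/ and viewed, at most 14 in all, crops included, and the job is handed in when it is done.

```bash
mkdir -p pics
cat > h.py <<'E'
import numpy as np, cv2
from bench import *
def cam(name,save=None):
    c=camera(name)
    if save: cv2.imwrite('pics/'+save,c['frame'])
    return c
def cloud(c):
    """world xyz for each pixel (nan where no reading)"""
    z=c['z_map'].astype(float); h,w=z.shape
    f=h/2/np.tan(np.radians(c['vertical_fov'])/2)
    u,v=np.meshgrid(np.arange(w),np.arange(h))
    P=np.stack([(u-c['cx'])*z/f,(v-c['cy'])*z/f,z],-1)
    R=cv2.Rodrigues(np.array(c['rvec'],float))[0]
    W=(P-np.array(c['tvec'],float).ravel())@R
    W[z<=0]=np.nan
    return W
E
python3 - <<'E'
from h import *
o=get_obs();print(o)
ims=[]
for n in('top','side'):
    c=cam(n,n+'0.png'); np.savez(n+'0.npz',W=cloud(c),f=c['frame'])
    print(n,c['vertical_fov'],c['cx'],c['cy'],c['rvec'],c['tvec'])
print(tip_extent)
E
```

```text
{'t': 0.0, 'joint_pos': array([ 1.01392489e+00,  2.21259380e-01,  1.52761108e+00,  6.88257096e-06,
        1.39470727e+00, -1.26113176e-01]), 'joint_vel': array([-1.03910898e-03, -2.99149723e-03,  1.43905968e-03, -1.74059504e-03,
       -3.06493654e-06,  7.68010498e-04]), 'effort': array([ 1.69582681e-04, -4.94594157e+01, -3.87390411e+01,  6.98082335e-02,
        5.70230407e-02, -1.49132011e-04]), 'tool_pos': array([0.26065842, 0.56737913, 0.22941667]), 'tcp_rot': array([-3.35586575e-04,  2.13718301e-01,  9.76894827e-01, -9.34090642e-04]), 'contact_force': array([-0.38147036, -0.54989569,  0.629497  ]), 'moment': array([0.01431222, 0.05014845, 0.05053398]), 'finger_force': 0.0, 'gripper_width': 0.08672306582096226}
top 49.42148827844572 283.50396254476766 212.5509593903017 [ 2.13511429 -2.09567076  0.20539252] [-0.09932144  0.60565874  1.29859995]
side 42.57318589421126 284.6327342551141 206.31821473385338 [ 2.24084432 -0.58822258  0.26702612] [-0.54802997  0.22933616  1.62435943]
0.008
```

View pics/top0.png

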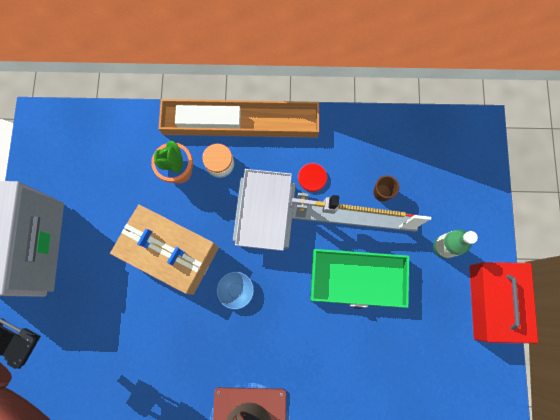

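View pics/side0.png

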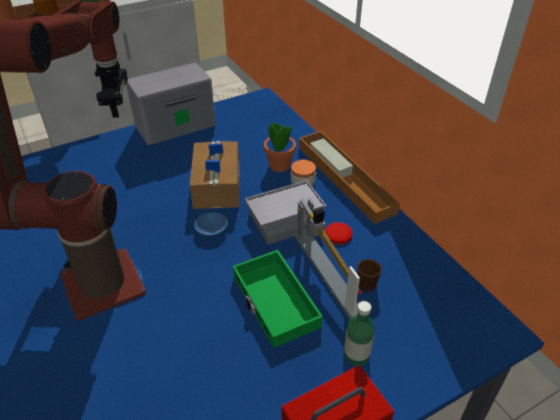

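The top view shows the carton at (165,250), with blue tabs at (145,238) and (174,256). The platform is at (264,210), the black poise grip at (333,202), the pointer near (415,215), the crate at (360,278) and the dish at (236,290). The side view agrees.

Run:
```python
import numpy as np,cv2
for n in('top','side'):
    d=np.load(n+'0.npz');W=d['W'];f=d['f'];hsv=cv2.cvtColor(f,cv2.COLOR_BGR2HSV);H,S,V=[hsv[...,i].astype(int) for i in range(3)]
    z=W[...,2];x=W[...,0];y=W[...,1]
    def rep(name,m,rect=True):
        m=m&np.isfinite(z)
        k,l,st,_=cv2.connectedComponentsWithStats(m.astype(np.uint8))
        for i in range(1,k):
            if st[i,4]<12: continue
            p=W[l==i]; r=cv2.minAreaRect((p[:,:2]*1000).astype(np.float32))
            print(n,name,st[i,4],'mean',p.mean(0).round(3),'z',np.percentile(p[:,2],[2,50,98]).round(3),'rect c%s s%s a%.1f'%(np.round(r[0],0),np.round(r[1],0),r[2]))
    bl=(H>100)&(H<125)&(S>120)&(z>.105)&(z<.16)&(y>.2)&(x>.2)
    rep('tab',bl)
    rep('cartontop',(z>.088)&(z<.112)&(H<30)&(x>.2)&(y>.1))
    rep('crate',(H>50)&(H<75)&(S>150)&(z>.035)&(z<.06)&(x<.6))
    rep('plat',(z>.055)&(z<.085)&(S<60)&(y>-.1)&(y<.25)&(x>.4))
    rep('grip',(V<60)&(z>.16)&(z<.22)&(x>.4)&(x<.75)&(y<.05))
    rep('plate',(V>150)&(S<50)&(z>.175)&(z<.19)&(y<-.1)&(x<.75))
    rep('cheek',(S<60)&(z>.15)&(z<.165)&(y<.1)&(y>-.2)&(x>.4))
    rep('red',((H<6)|(H>174))&(S>180)&(z>.11)&(z<.17)&(y<-.1)&(x<.75))
    rep('green',(H>45)&(H<80)&(S>120)&(z>.12)&(z<.17)&(y<-.1)&(x<.75))
    rep('objs',(z>.02)&(x>.35)&(x<.85)&(y>-.5)&(y<.6))
```

```text
top tab 142 mean [0.512 0.297 0.133] z [0.107 0.137 0.151] rect c[513. 294.] s[19. 47.] a62.1
top tab 111 mean [0.465 0.21  0.139] z [0.109 0.146 0.153] rect c[466. 211.] s[13. 48.] a58.8
top cartontop 311 mean [0.729 0.233 0.098] z [0.089 0.099 0.105] rect c[741. 242.] s[103. 117.] a29.8
top cartontop 22 mean [0.793 0.278 0.1  ] z [0.094 0.099 0.105] rect c[793. 280.] s[11. 28.] a36.7
top cartontop 3956 mean [0.488 0.253 0.105] z [0.099 0.105 0.111] rect c[491. 256.] s[251. 160.] a64.2
top cartontop 38 mean [0.491 0.256 0.098] z [0.092 0.096 0.11 ] rect c[490. 255.] s[59.  5.] a65.0
top crate 690 mean [ 0.421 -0.323  0.049] z [0.037 0.049 0.056] rect c[ 420. -315.] s[281. 150.] a87.1
top plat 3486 mean [ 0.612 -0.028  0.079] z [0.073 0.079 0.084] rect c[614. -29.] s[140. 231.] a85.1
top grip 92 mean [ 0.612 -0.223  0.193] z [0.164 0.197 0.202] rect c[ 615. -223.] s[19. 28.] a88.0
top plate 50 mean [ 0.577 -0.46   0.183] z [0.176 0.184 0.188] rect c[ 577. -461.] s[44.  7.] a83.8
top cheek 33 mean [ 0.64  -0.14   0.158] z [0.15  0.158 0.163] rect c[ 641. -141.] s[26.  8.] a86.1
top ch
[... 2894 characters left out ...]
4
side objs 174 mean [0.496 0.58  0.18 ] z [0.164 0.181 0.188] rect c[497. 580.] s[123.  38.] a1.9
side objs 1131 mean [0.492 0.593 0.067] z [0.023 0.064 0.127] rect c[497. 589.] s[ 22. 273.] a90.0
side objs 953 mean [0.732 0.222 0.109] z [0.026 0.101 0.179] rect c[741. 237.] s[111. 115.] a60.6
side objs 2869 mean [0.471 0.214 0.093] z [0.026 0.102 0.144] rect c[488. 254.] s[267. 162.] a64.3
side objs 5187 mean [ 0.623 -0.144  0.083] z [0.024 0.077 0.184] rect c[ 617. -151.] s[681. 298.] a79.8
side objs 150 mean [0.397 0.063 0.026] z [0.02  0.026 0.033] rect c[390.  50.] s[115.  80.] a90.0
side objs 1185 mean [ 0.442 -0.319  0.039] z [0.021 0.041 0.053] rect c[ 420. -315.] s[289. 152.] a87.2
```

```bash
cat >> h.py <<'E'
from scipy.spatial.transform import Rotation as Rot
def quat(th):
    """tool down, fingers closing along world angle th (half-turn picked nearest the present joints)"""
    best=None
    p=get_obs()['tool_pos']; q0=get_obs()['joint_pos']
    for t in (th,th+np.pi):
        y=np.array([np.cos(t),np.sin(t),0]);z=np.array([0,0,-1.])
        q=Rot.from_matrix(np.stack([np.cross(y,z),y,z],1)).as_quat()[[3,0,1,2]]
        yield q
def best(pos,th):
    q0=get_obs()['joint_pos']; c=[]
    for q in quat(th):
        j=ik(pos,q)
        if j is not None and abs(j[5])<2.5: c.append((np.abs(np.array(j)-q0).max()+.3*abs(j[5]),q))
    if not c: raise Unreachable('no ik %s'%pos)
    return min(c,key=lambda a:a[0])[1]
G=0.011
def g(p): return np.array(p,float)-[0,0,G]   # grasp point -> TCP
def say(*a):
    o=get_obs(); print(*a,'t%.1f'%o['t'],'grasp',(o['tool_pos']+[0,0,G]).round(4),'F',o['contact_force'].round(1),'w%.4f'%o['gripper_width'],'ff%.1f'%o['finger_force'])
CA=np.radians(64.2); CC=np.array([.490,.2555]); CU=np.array([np.cos(CA),np.sin(CA)]); CV=np.array([-CU[1],CU[0]])
def cart(u,v,z): return np.r_[CC+u*CU+v*CV,z]
SA=np.radians(85.1); SO=np.array([.605,-.1386]); SY=np.array([np.cos(SA),np.sin(SA)]); SX=np.array([SY[1],-SY[0]])
def scale(x,y,z): return np.r_[SO+x*SX+y*SY,z]
def openflap(u,s):
    """s=+1: hinge on +v side"""
    P=lambda a: cart(u, s*(.08-.0984*np.cos(a+.2992)), .100+.0984*np.sin(a+.2992))
    q=best(g(P(0)),CA); move_gripper(.045)
    up=P(0)+[0,0,.12]; movep(g(up),q); move_straight(g(P(0)),q,vel=.12); say('at tab')
    move_gripper(0); say('pinched')
    for a in np.linspace(0,2.70,13)[1:]: move_straight(g(P(a)),q,vel=.12)
    say('end arc'); move_gripper(.045)
    move_straight(g(P(2.7)+[0,0,.12]),q,vel=.25); say('clear')
E
python3 - <<'E'
from h import *
openflap(.0456,1)
openflap(-.0514,-1)
cam('top','top1.png')
E
```

```text
at tab t3.6 grasp [0.5232 0.2907 0.13  ] F [0.9 0.3 0.5] w0.0450 ff0.0
pinched t4.3 grasp [0.5253 0.2966 0.1312] F [ 7.5 21.5 -5.9] w0.0101 ff30.1
end arc t8.3 grasp [0.354  0.3799 0.1178] F [ 6.2 20.7 -0.3] w0.0099 ff30.0
clear t9.8 grasp [0.3499 0.3736 0.2334] F [ 0.   0.8 -0.2] w0.0450 ff0.0
at tab t12.0 grasp [0.4557 0.2156 0.1299] F [ 1.3 -0.4  0.6] w0.0447 ff0.0
pinched t12.7 grasp [0.4573 0.2187 0.1304] F [ 6.3 14.1 -3.6] w0.0095 ff30.0
end arc t16.7 grasp [0.6303 0.1349 0.1153] F [ 9.1 10.3 -1.4] w0.0099 ff30.0
clear t18.2 grasp [0.6271 0.132  0.2337] F [-1.   0.3 -0.5] w0.0451 ff0.0
```

View pics/top1.png

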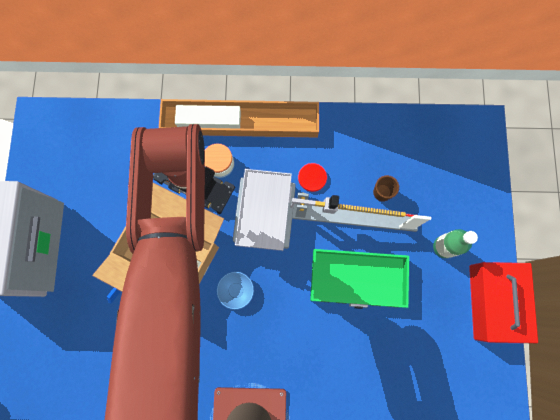

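Both flaps look folded, but the arm hides the carton. I'll look from above with the wrist camera.

Run:
```python
from h import *
p=cart(0,0,.40); movep(g(p),best(g(p),CA+np.pi/2)); say()
c=cam('wrist','w2.png'); W=cloud(c); np.savez('w2.npz',W=W,f=c['frame'])
z=W[...,2]; d=W[...,:2]-CC; u=d@CU; v=d@CV
for s in(1,-1):
    m=(np.abs(u)<.1)&(s*v>.09)&(s*v<.14)&(z>.09)&(z<.2)
    if m.sum()>20:
        A=np.polyfit(s*v[m],z[m],1); print('flap',s,'slope deg',np.degrees(np.arctan(A[0])),m.sum())
m=(np.abs(u)<.12)&(np.abs(v)<.07)&(z>.088)&(z<.102)
k,l,st,_=cv2.connectedComponentsWithStats(m.astype(np.uint8))
for i in range(1,k):
    if st[i,4]>100:
        uv=np.stack([u[l==i],v[l==i]],1).astype(np.float32); (cc,r)=cv2.minEnclosingCircle(uv*1000)
        print(st[i,4],'uv',np.round(cc,1),'r%.1f'%r,'z',np.median(z[l==i]).round(4),'bgr',np.median(c['frame'][l==i],0))
```

```text
t19.4 grasp [0.4899 0.2552 0.3983] F [-0.4 -0.6 -0.8] w0.0448 ff0.0
flap 1 slope deg 25.231330781419175 8379
flap -1 slope deg 25.425418416752166 8371
442 uv [-118.7   -0. ] r69.9 z 0.0985 bgr [124. 166. 209.]
1822 uv [ 1.6 -2.6] r29.4 z 0.0938 bgr [112. 201. 231.]
1613 uv [80.2 -0.9] r29.3 z 0.0939 bgr [244. 244. 244.]
```

View pics/w2.png

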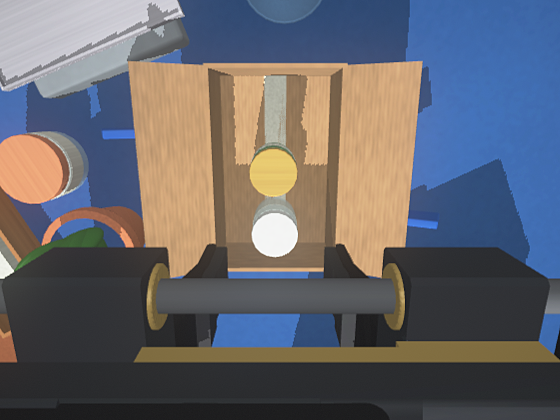

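```bash
cat >> h.py <<'E'
def down(p,q,zend,step=.003,fmax=6,zslow=.02):
    """lower the grasp point to zend, slowly over the last zslow, stopping on contact"""
    p=np.array(p,float); move_straight(g([p[0],p[1],zend+zslow]),q,vel=.2); pause(.15)
    f0=get_obs()['contact_force'][2]
    for z in np.arange(zend+zslow-step,zend-1e-6,-step):
        move_straight(g([p[0],p[1],z]),q,vel=.04)
        f=get_obs()['contact_force'][2]
        if f-f0>fmax: print('contact',z.round(4),f-f0); break
def pick(p,th,zg,lift,w=.076):
    q=best(g([p[0],p[1],zg]),th)
    move_gripper(w)
    movep(g([p[0],p[1],lift]),q); move_straight(g([p[0],p[1],zg+.02]),q,vel=.2); move_straight(g([p[0],p[1],zg]),q,vel=.08)
    say('at jar'); move_gripper(.05); say('gripped')
    o=get_obs(); x=o['tool_pos']; move_straight(x+[0,0,.03],q,vel=.08); move_straight(g([p[0],p[1],lift]),q,vel=.25); say('lifted')
def put(p,th,zend,high,back=.12,fmax=6,w=.08):
    q=best(g([p[0],p[1],zend]),th)
    movep(g([p[0],p[1],high]),q); say('over')
    down(p,q,zend,fmax=fmax); say('placed'); move_gripper(w); pause(.2)
    x=get_obs()['tool_pos']; move_straight(x+[0,0,.03],q,vel=.08); move_straight(x+[0,0,back],q,vel=.25); say('clear')
E
python3 - <<'E'
from h import *
d=np.load('w2.npz');W=d['W'];dd=W[...,:2]-CC;u=dd@CU;v=dd@CV
m=(np.abs(u+.072)<.03)&(np.abs(v)<.03); print('z in 3rd place',np.nanpercentile(W[m][:,2],[1,50,99]))
pick(cart(.0802,-.0009,0),CA+np.pi/2,.075,.30)
put(scale(.05,.11,0),SA,.057+.070+.001,.30)
c=cam('top','top3.png')
E
```

```text
z in 3rd place [0.00148271 0.00377211 0.00585741]
at jar t22.5 grasp [0.525 0.327 0.074] F [0.4 0.  0.2] w0.0763 ff0.0
gripped t22.9 grasp [0.5259 0.3275 0.0754] F [-0.7 -0.1  1.4] w0.0592 ff30.0
lifted t24.4 grasp [0.5248 0.3269 0.2976] F [ 0.4  0.2 -4. ] w0.0593 ff30.0
over t25.8 grasp [ 0.6641 -0.0319  0.2999] F [ 0.1  0.3 -2.4] w0.0597 ff30.0
placed t28.4 grasp [ 0.6643 -0.0333  0.1298] F [0.8 0.9 0.6] w0.0593 ff30.0
clear t30.3 grasp [ 0.6644 -0.0333  0.2505] F [-1.1 -0.  -0.5] w0.0801 ff0.0
```

Run:
```python
from h import *
pick(cart(.0016,-.0026,0),CA+np.pi/2,.075,.30)
put(scale(-.05,.11,0),SA,.057+.070+.001,.30,back=.15)
p=scale(.015,-.08,.42); movep(g(p),best(g(p),SA)); say()
c=cam('wrist','w4.png'); W=cloud(c); np.savez('w4.npz',W=W,f=c['frame'])
c=cam('side','s4.png'); np.savez('s4.npz',W=cloud(c),f=c['frame'])
cv2.imwrite('pics/s4c.png',cv2.resize(c['frame'][170:320,230:400],None,fx=4,fy=4,interpolation=cv2.INTER_CUBIC))
```

```text
at jar t33.6 grasp [0.4924 0.2556 0.0742] F [0.5 0.1 0.7] w0.0759 ff0.0
gripped t34.0 grasp [0.4932 0.2559 0.0754] F [ 0.1 -0.5  1.5] w0.0596 ff30.0
lifted t35.5 grasp [0.4921 0.2555 0.2978] F [ 0.3 -0.  -4.1] w0.0595 ff30.0
over t36.6 grasp [ 0.5643 -0.0238  0.2992] F [ 0.8  0.5 -3.8] w0.0592 ff30.0
placed t39.2 grasp [ 0.5643 -0.0247  0.1297] F [-0.5  0.9 -2.8] w0.0595 ff30.0
clear t41.2 grasp [ 0.5641 -0.0246  0.2789] F [ 0.5  0.8 -0.1] w0.0799 ff0.0
t42.2 grasp [ 0.6128 -0.2186  0.4178] F [ 0.2  1.1 -0.5] w0.0800 ff0.0
```

View pics/w4.png

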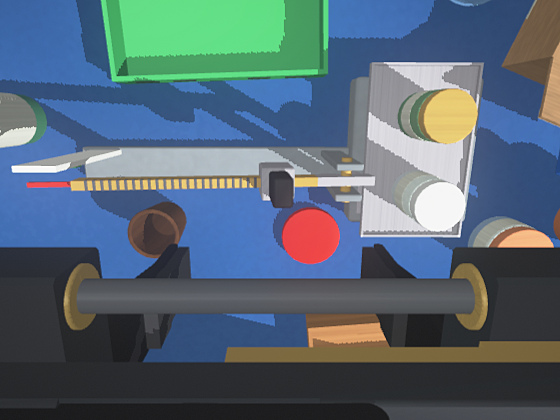

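View pics/s4c.png

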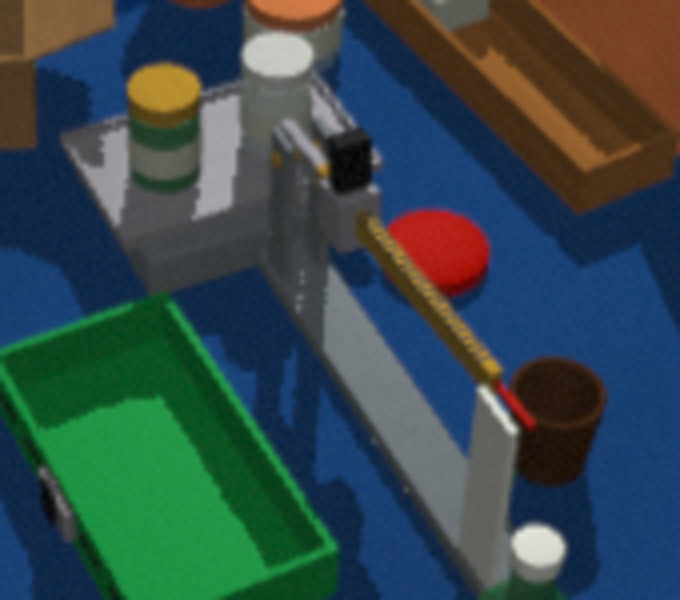

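Both jars stand upright on the platform, with the poise near home and the red pointer high. I'll take the tilt from the yellow rail's slope, with the empty (level) start pictures as reference.

```bash
cat >> h.py <<'E'
def local(W): 
    d=W[...,:2]-SO; return d@SX,d@SY,W[...,2]
def tilt(W,f):
    """rail + pointer: slope z against local y; positive = poise end down"""
    hsv=cv2.cvtColor(f,cv2.COLOR_BGR2HSV).astype(int); H,S,V=hsv[...,0],hsv[...,1],hsv[...,2]
    x,y,z=local(W); m=(np.abs(x-.02)<.012)&(y<-.13)&(y>-.345)&(z>.09)&(z<.19)&(S>110)&((H<35)|(H>172))
    A=np.polyfit(y[m],z[m],1)
    for _ in range(3):
        r=np.abs(z-np.polyval(A,y)); k=m&(r<.006); A=np.polyfit(y[k],z[k],1)
    return A[0],np.polyval(A,-.342),k.sum()
def grippos(W,f):
    x,y,z=local(W); m=(f.max(-1)<70)&(np.abs(x-.02)<.03)&(y<-.03)&(y>-.31)&(z>.19)&(z<.235)
    return np.median(x[m]),(np.percentile(y[m],3)+np.percentile(y[m],97))/2,np.percentile(y[m],[3,97]),np.median(z[m]),m.sum()
E
python3 - <<'E'
from h import *
for n in('top0','side0','w4','s4'):
    d=np.load(n+'.npz'); print(n,tilt(d['W'],d['f']),grippos(d['W'],d['f']))
E
```

```text
top0 (np.float64(0.099594755240636), np.float64(0.11581737425849783), np.int64(139)) (np.float64(0.017015276947776704), np.float64(-0.08439759851417375), array([-0.09292844, -0.07586676]), np.float64(0.19833661976993208), np.int64(72))
side0 (np.float64(0.12596535110811838), np.float64(0.11025702137237255), np.int64(146)) (np.float64(0.016344990410591214), np.float64(-0.08802411292433959), array([-0.09813904, -0.07790919]), np.float64(0.1964397330052179), np.int64(61))
w4 (np.float64(-0.06107206176934734), np.float64(0.1789228344247579), np.int64(1067)) (np.float64(0.00642484403451875), np.float64(-0.07418381002110461), array([-0.08279851, -0.06556911]), np.float64(0.20865664389259891), np.int64(229))
s4 (np.float64(-0.06938182967692456), np.float64(0.17832841401693902), np.int64(226)) (np.float64(0.014612248978482626), np.float64(-0.07793700002724732), array([-0.08823946, -0.06763454]), np.float64(0.2083311342651028), np.int64(106))
```

```bash
cat >> h.py <<'E'
def slide(y0,y1,z0,z1,x=.015,w=.023,away=None):
    P=lambda y,z: scale(x,y,z)
    q=best(g(P(y0,z0)),SA); move_gripper(.05)
    movep(g(P(y0,z0+.10)),q); move_straight(g(P(y0,z0)),q,vel=.1); say('at poise')
    move_gripper(w); say('closed')
    move_straight(g(P(y1,z1)),q,vel=.06); say('slid')
    move_gripper(.05); x_=get_obs()['tool_pos']; move_straight(x_+[0,0,.12],q,vel=.2)
def look(n):
    """arm aside, pointer settled; level references of the side camera come from both stops"""
    movep(g([.50,.15,.45]),best(g([.50,.15,.45]),SA)); pause(1.2)
    c=cam('side',n+'.png'); W=cloud(c); np.savez(n+'.npz',W=W,f=c['frame'])
    s,zp,k=tilt(W,c['frame']); print('tilt by slope %.4f by pointer %.4f n%d'%(s-.0283,(.1443-zp)/.342,k),grippos(W,c['frame']));
E
python3 - <<'E'
from h import *
slide(-.079,-.145,.197,.203)
say(); look('s5')
E
```

```text
at poise t44.8 grasp [ 0.6138 -0.2189  0.1981] F [ 0.7 -0.6 -0.2] w0.0501 ff0.0
closed t45.6 grasp [ 0.6133 -0.2184  0.197 ] F [1.7 4.  0.3] w0.0236 ff1.8
slid t46.8 grasp [ 0.6079 -0.2851  0.2038] F [-0.1 -1.9 -0.5] w0.0228 ff1.3
t48.4 grasp [ 0.6071 -0.2841  0.3215] F [-0.5  1.   0.4] w0.0502 ff0.0
tilt by slope 0.0761 by pointer 0.0613 n118 (np.float64(0.014311379425478964), np.float64(-0.15359163409092547), array([-0.16375501, -0.14342826]), np.float64(0.19615328599026743), np.int64(62))
```

Run:
```python
from h import *
slide(-.146,-.129,.197,.197)
look('s6')
```

```text
at poise t54.4 grasp [ 0.608  -0.2857  0.1981] F [0.  0.2 0.4] w0.0501 ff0.0
closed t55.2 grasp [ 0.6076 -0.2858  0.1973] F [-0.1 -3.4  1.5] w0.0234 ff1.7
slid t55.6 grasp [ 0.6088 -0.2672  0.1965] F [-0.6 -1.5  0.1] w0.0232 ff0.0
tilt by slope -0.0449 by pointer -0.0523 n170 (np.float64(0.014688162563159695), np.float64(-0.1265398454324778), array([-0.13750107, -0.11557862]), np.float64(0.20867386688730458), np.int64(108))
```

Run:
```python
from h import *
slide(-.129,-.1373,.197,.197)
look('s7'); pause(1); look('s7b')
c=cam('top'); np.savez('t7.npz',W=cloud(c),f=c['frame']); print(tilt(cloud(c),c['frame']))
s=cv2.imread('pics/s7b.png')[260:330,310:390]; t=c['frame'][195:250,370:450]
cv2.imwrite('pics/c7.png',np.hstack([cv2.resize(s,(400,350),interpolation=cv2.INTER_CUBIC),cv2.resize(t,(400,350),interpolation=cv2.INTER_CUBIC)]))
```

```text
at poise t63.1 grasp [ 0.6095 -0.2688  0.1981] F [ 0.3  0.3 -0.1] w0.0500 ff0.0
closed t63.8 grasp [ 0.6089 -0.2681  0.1967] F [ 0.1  2.6 -1.6] w0.0231 ff1.6
slid t64.1 grasp [ 0.6082 -0.2777  0.1973] F [ 0.1 -0.2  0.7] w0.0233 ff0.0
tilt by slope 0.0288 by pointer 0.0155 n128 (np.float64(0.014404074625708677), np.float64(-0.14254245845184924), array([-0.15283164, -0.13225327]), np.float64(0.20135388463916326), np.int64(78))
tilt by slope 0.0262 by pointer 0.0169 n131 (np.float64(0.013829284199720135), np.float64(-0.14367899522012423), array([-0.15264119, -0.1347168 ]), np.float64(0.20188134178880332), np.int64(77))
(np.float64(0.05369617245224411), np.float64(0.13981290329360352), np.int64(127))
```

View pics/c7.png

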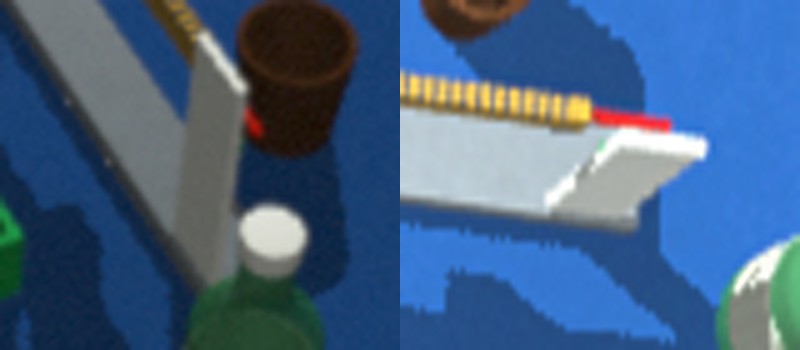

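Run:
```python
from h import *
c=camera('wrist'); o=get_obs()
Rwc=cv2.Rodrigues(np.array(c['rvec'],float))[0]; cp=-Rwc.T@np.array(c['tvec']).ravel()
q=o['tcp_rot']; Rt=Rot.from_quat([q[1],q[2],q[3],q[0]]).as_matrix()
Rtc=Rt.T@Rwc.T; ptc=Rt.T@(cp-o['tool_pos']); print('cam in tool',ptc.round(3),'axis',Rtc[:,2].round(3))
tgt=scale(.02,-.335,.14); out=[]
for az in np.radians(range(-70,71,10)):
  for el in np.radians([15,25,35,45,55]):
    for D in(.25,.32,.4):
      d=np.array([np.cos(el)*np.cos(az),np.cos(el)*np.sin(az),np.sin(el)]); p=tgt+D*d; z=-d
      for roll in np.radians(range(0,360,20)):
        x=np.cross(z,[0,0,1.]);x/=np.linalg.norm(x);R=np.stack([x,np.cross(z,x),z],1)@Rot.from_euler('z',roll).as_matrix()
        T=R@Rtc.T; tp=p-T@ptc
        if tp[2]<.27: continue
        if tp[2]-.05*0<.27: continue
        qq=Rot.from_matrix(T).as_quat()[[3,0,1,2]]; j=ik(tp,qq)
        if j is not None: out.append((np.degrees(el)+abs(np.degrees(az))*.3+5*np.abs(np.array(j)-o['joint_pos']).max(),np.degrees([az,el,roll]).round(),D,tp.round(3),qq,np.array(j).round(2)))
out.sort(key=lambda a:a[0]); print(len(out))
for a in out[:8]: print(a)
import pickle;pickle.dump(out[:20],open('v.pkl','wb'))
```

```text
cam in tool [ 0.071 -0.    -0.153] axis [-0.259  0.001  0.966]
202
(np.float64(55.133060106380164), array([ 40.,  35., 180.]), 0.4, array([ 0.731, -0.362,  0.298]), array([ 0.11628499,  0.88299534,  0.32171457, -0.32139813]), array([-0.33,  1.14,  0.21, -0.68,  2.09,  0.28]))
(np.float64(55.97249417884909), array([ 30.,  35., 220.]), 0.4, array([ 0.742, -0.369,  0.292]), array([ 0.27208054,  0.92567034, -0.04166451, -0.25955861]), array([-0.31,  1.22,  0.12, -0.78,  2.09,  1.05]))
(np.float64(56.14713086761372), array([ 50.,  35., 160.]), 0.4, array([ 0.717, -0.345,  0.296]), array([ 0.05137689,  0.77844162,  0.52025271, -0.34745672]), array([-0.31,  1.01,  0.43, -0.68,  2.01, -0.12]))
(np.float64(57.25287068665824), array([ 40.,  35., 200.]), 0.4, array([ 0.725, -0.353,  0.296]), array([ 0.20813819,  0.9183389 ,  0.18322667, -0.2824184 ]), array([-0.3 ,  0.97,  0.49, -0.69,  1.93,  0.71]))
(np.float64(57.91377368798666), array([ 30.,  35., 240.]), 0.4, array([ 0.743, -0.361,  0.286]), array([ 0.35316227,  0.89240106, -0.18455399, -0.21174651]), array([-0.28,  1.16,  0.26, -0.84,  2.02,  1.44]))
(np.float64(57.947085112556216), array([ 60.,  35., 140.]), 0.4, array([ 0.702, -0.328,  0.292]), array([-0.00987534,  0.62437247,  0.68427085, -0.37660975]), array([-0.27,  0.91,  0.62, -0.72,  1.94, -0.52]))
(np.float64(58.141177092234614), array([ 50.,  35., 180.]), 0.4, array([ 0.709, -0.34 ,  0.298]), array([ 0.14385419,  0.85159601,  0.39744846, -0.31004021]), array([-0.3 ,  0.86,  0.66, -0.67,  1.87,  0.28]))
(np.float64(58.58664396741571), array([ 60.,  35., 120.]), 0.4, array([ 0.71 , -0.328,  0.286]), array([-0.10091486,  0.49963729,  0.76163182, -0.40011965]), array([-0.26,  1.04,  0.46, -0.79,  2.04, -0.9 ]))
```

Run:
```python
from h import *
import pickle
v=pickle.load(open('v.pkl','rb'))[3]; movep(v[3],v[4]); say(); pause(.5)
c=cam('wrist','w8.png'); np.savez('w8.npz',W=cloud(c),f=c['frame'])
```

```text
t73.2 grasp [ 0.7254 -0.3523  0.3081] F [-0.7  0.8 -0.2] w0.0502 ff0.0
```

View pics/w8.png

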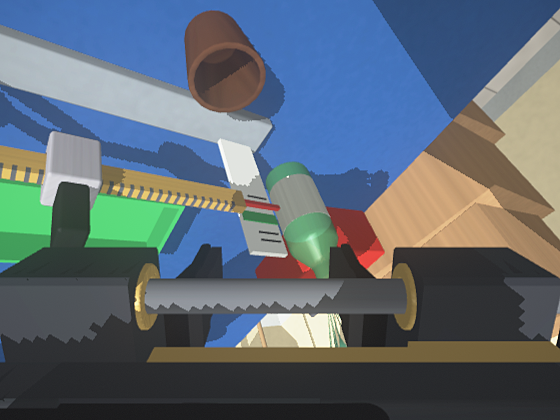

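The picture is upside down. The red pointer, at (262,206), lies just below the green band, at (262,216), so the tilt is slightly positive. I'll measure the gap.

```bash
cat >> h.py <<'E'
def band(n):
    import pickle
    v=pickle.load(open('v.pkl','rb'))[3]; movep(v[3],v[4]); pause(.7)
    c=cam('wrist',n+'.png'); W=cloud(c); f=c['frame']; np.savez(n+'.npz',W=W,f=f); return W,f
def bandz(W,f):
    hsv=cv2.cvtColor(f,cv2.COLOR_BGR2HSV).astype(int); H,S=hsv[...,0],hsv[...,1]; x,y,z=local(W)
    b=(abs(y+.325)<.03)&(abs(x-.01)<.03)&(z>.10)&(z<.19)
    gm=b&(H>45)&(H<85)&(S>90); rm=b&((H<8)|(H>172))&(S>130)
    wm=b&(S<50)
    for k,m in(('green',gm),('red',rm)): print(k,m.sum(),'z',np.percentile(z[m],[3,50,97]).round(4),'x %.4f y %.4f'%(np.median(x[m]),np.median(y[m])))
    print('plate top',np.nanmax(z[wm]))
    t=(.1+0) ; A=np.polyfit(y[rm],z[rm],1); print('slope',A[0],'z at -342',np.polyval(A,-.342), 'at -325',np.polyval(A,-.325))
E
python3 - <<'E'
from h import *
d=np.load('w8.npz'); bandz(d['W'],d['f'])
cv2.imwrite('pics/c8.png',cv2.resize(d['f'][125:270,190:320],None,fx=4,fy=4,interpolation=cv2.INTER_CUBIC)[::-1,::-1])
E
```

```text
green 297 z [0.1338 0.1402 0.1451] x 0.0056 y -0.3219
red 182 z [0.1334 0.136  0.1373] x 0.0209 y -0.3172
plate top 0.18434464496300876
slope 0.010246057871359786 z at -342 0.1354457020587286 at -325 0.13561988504254174
```

View pics/c8.png

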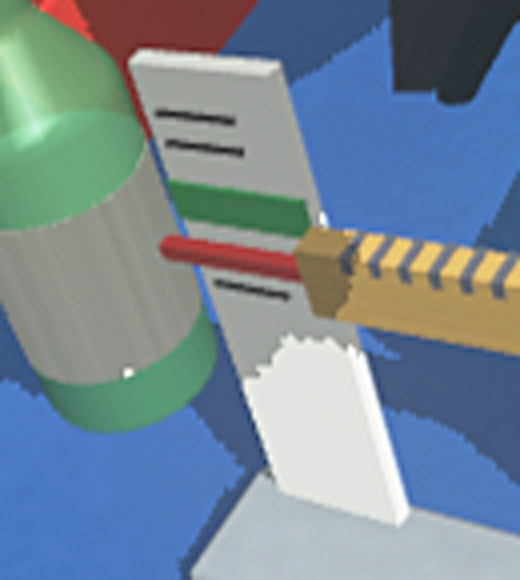

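Run:
```python
from h import *
slide(-.137,-.1336,.195,.195)
W,f=band('w9'); bandz(W,f); say()
```

```text
at poise t76.0 grasp [ 0.6088 -0.2767  0.1962] F [-1.2  0.2  0.1] w0.0499 ff0.0
closed t76.8 grasp [ 0.6082 -0.2771  0.1953] F [-0.8 -2.9  0.5] w0.0232 ff1.6
slid t77.0 grasp [ 0.6086 -0.273   0.1951] F [-0.1 -3.4  1.5] w0.0231 ff1.3
green 250 z [0.135  0.1409 0.1451] x 0.0056 y -0.3233
red 191 z [0.1402 0.1432 0.1442] x 0.0209 y -0.3174
plate top 0.18429029564656207
slope 0.0026450040785301145 z at -342 0.14270780141319703 at -325 0.14275276648253205
t80.1 grasp [ 0.725  -0.3529  0.3068] F [-0.5 -0.8 -0.6] w0.0501 ff0.0
```

Run:
```python
from h import *
pause(1.5); c=camera('wrist'); bandz(cloud(c),c['frame'])
cv2.imwrite('pics/c9.png',cv2.resize(c['frame'][125:270,190:320],None,fx=4,fy=4,interpolation=cv2.INTER_CUBIC)[::-1,::-1])
c=camera('side');W=cloud(c);s,zp,k=tilt(W,c['frame']);print(s-.0283,(.1443-zp)/.342)
```

```text
green 251 z [0.1347 0.1407 0.1451] x 0.0056 y -0.3229
red 186 z [0.1402 0.1431 0.1441] x 0.0208 y -0.3175
plate top 0.18422506114422332
slope -0.010232072835139975 z at -342 0.1429032767179951 at -325 0.14272933147979772
0.0031165434283291077 -0.005773883354887871
```

View pics/c9.png

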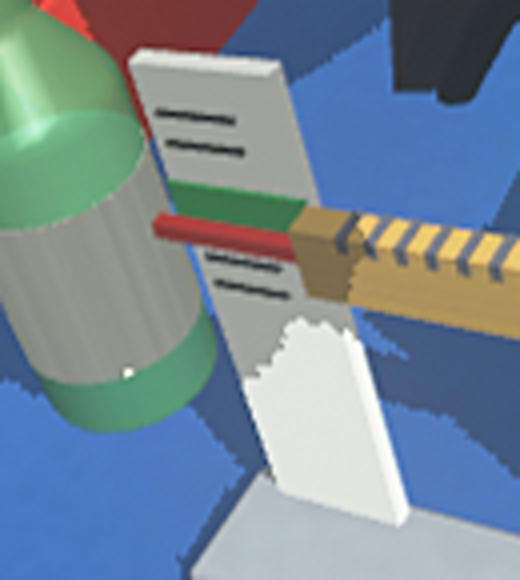

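The red pointer now sits in the band: its 3D height of about 0.1405 matches the band centre at about 0.140. The gap that remains in the picture is parallax. Next come the jars, into a freshly measured crate.

```bash
cat >> h.py <<'E'
def crate():
    for n in('top','side'):
        c=camera(n);W=cloud(c);hsv=cv2.cvtColor(c['frame'],cv2.COLOR_BGR2HSV).astype(int);z=W[...,2]
        m=(hsv[...,0]>50)&(hsv[...,0]<75)&(hsv[...,1]>150)&(z>.04)&(z<.058)&(W[...,0]<.6)&(W[...,0]>.2)&(W[...,1]<0)&(W[...,1]>-.6)
        k,l,st,_=cv2.connectedComponentsWithStats(m.astype(np.uint8)); 
        p=np.concatenate([W[l==i] for i in range(1,k) if st[i,4]>15])
        r=cv2.minAreaRect((p[:,:2]*1000).astype(np.float32)); a=r[2]; s=r[1]
        if s[0]<s[1]: a+=90; s=s[::-1]
        print(n,'crate',np.round(r[0],1),np.round(s),'a%.1f'%a)
        if abs(s[0]-281)<12 and abs(s[1]-150)<10:
            if a>135:a-=180
            return np.array(r[0])/1000,np.radians(a)
    return None
def crput(cr,dy):
    c,a=cr; Y=np.array([np.cos(a),np.sin(a)]); 
    if Y[1]<0: Y=-Y
    p=np.r_[c+dy*Y,0]; put(p,a+np.pi/2,.006+.070+.0015,.30,back=.20,w=.078)
E
python3 - <<'E'
from h import *
p=np.array([.5643,-.0247]); th=SA
q=best(g([*p,.138]),th); move_gripper(.078); movep(g([*p,.32]),q)
cr=crate(); print(cr)
move_straight(g([*p,.16]),q,vel=.2); move_straight(g([*p,.139]),q,vel=.06); say('at'); move_gripper(.05); say('grip')
move_straight(get_obs()['tool_pos']+[0,0,.04],q,vel=.03); move_straight(g([*p,.30]),q,vel=.2); say('up')
cr2=crate(); cr=cr2 or cr
if cr: crput(cr,-.07)
c=cam('top','top10.png');cam('side','side10.png')
E
```

```text
top crate [ 418.7 -278.1] [281. 150.] a87.0
(array([ 0.41867548, -0.27812195]), np.float64(1.5176204566770664))
at t85.3 grasp [ 0.5639 -0.0246  0.1385] F [ 0.6  0.6 -0.1] w0.0778 ff0.0
grip t85.8 grasp [ 0.5645 -0.0247  0.1392] F [ 0.7 -0.  -0.3] w0.0598 ff30.0
up t88.1 grasp [ 0.5636 -0.0246  0.2985] F [-0.7 -0.6 -3.1] w0.0594 ff30.0
top crate [ 418.7 -277.7] [280. 149.] a87.0
over t89.4 grasp [ 0.4155 -0.3469  0.2997] F [ 0.2  0.2 -3.4] w0.0597 ff30.0
placed t92.3 grasp [ 0.4149 -0.3474  0.0792] F [ 0.1 -0.1 -3. ] w0.0593 ff30.0
clear t94.5 grasp [ 0.4144 -0.3469  0.2774] F [-0.6  0.3 -0.2] w0.0780 ff0.0
```

View pics/side10.png

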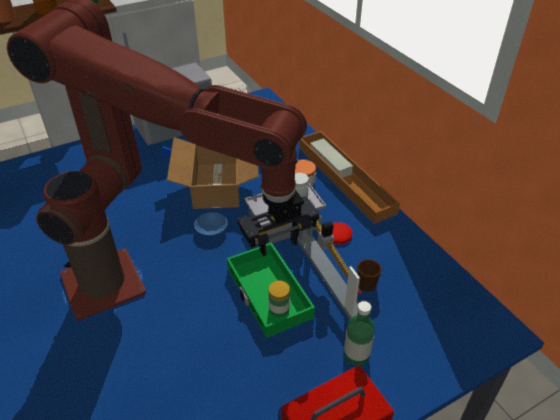

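The crate had been knocked about 37 mm. The amber jar stands upright in it, so the white jar goes next.

```bash
sed -i 's/.006+.070+.0015,.30,back/.006+.070-.0002,.30,back/' h.py
python3 - <<'E'
from h import *
p=np.array([.6643,-.0333]); th=SA
q=best(g([*p,.148]),th); move_gripper(.078); movep(g([*p,.32]),q)
cr=crate()
move_straight(g([*p,.17]),q,vel=.2); move_straight(g([*p,.148]),q,vel=.06); say('at'); move_gripper(.05); say('grip')
move_straight(get_obs()['tool_pos']+[0,0,.04],q,vel=.04); move_straight(g([*p,.30]),q,vel=.2); say('up')
cr2=crate(); cr=cr2 or cr or (np.array([.4187,-.2779]),np.radians(87))
crput(cr,.06)
p=scale(.03,.0,.42); movep(g(p),best(g(p),SA)); pause(.5)
c=cam('side','side11.png'); print(grippos(cloud(c),c['frame'])); c=cam('wrist','w11.png'); print(grippos(cloud(c),c['frame']))
E
```

```text
top crate [ 418.5 -277.6] [280. 149.] a87.0
at t97.8 grasp [ 0.6639 -0.0332  0.1474] F [-1.   0.8  1. ] w0.0781 ff0.0
grip t98.2 grasp [ 0.6645 -0.0334  0.1483] F [-0.2 -0.8  0.7] w0.0595 ff30.0
up t100.1 grasp [ 0.6637 -0.0332  0.2985] F [-0.2 -0.6 -2.5] w0.0595 ff30.0
top crate [ 418.7 -278. ] [280. 150.] a86.9
over t102.0 grasp [ 0.4221 -0.2179  0.2999] F [ 0.3 -0.8 -3.3] w0.0596 ff30.0
placed t104.8 grasp [ 0.4217 -0.2179  0.0776] F [ 0.1  0.4 -2.3] w0.0592 ff30.0
clear t107.0 grasp [ 0.4212 -0.2175  0.2759] F [-0.3 -0.4 -1.3] w0.0781 ff0.0
(np.float64(0.014269570793255401), np.float64(-0.1439351527746341), array([-0.15339912, -0.13447118]), np.float64(0.19225819728389265), np.int64(23))
(np.float64(0.02096652605478174), np.float64(-0.13927054499254715), array([-0.14853515, -0.13000594]), np.float64(0.19066427090929405), np.int64(72))
```

View pics/side11.png

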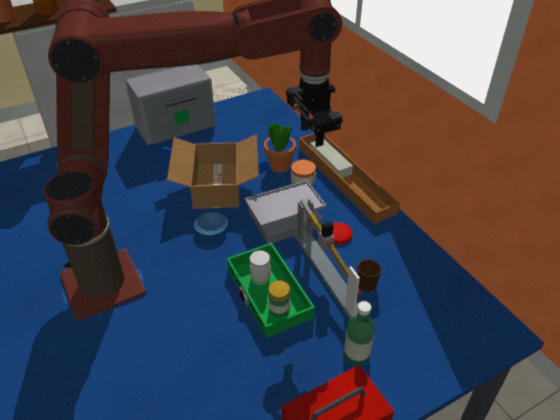

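Run:
```python
from h import *
X=.016; y=-.139; P=lambda y,z: scale(X,y,z); z=.184
q=best(g(P(y,z)),SA); move_gripper(.05); movep(g(P(y,z+.1)),q); move_straight(g(P(y,z)),q,vel=.1); say('at')
move_gripper(.024); say('closed'); f0=get_obs()['contact_force']
while y<-.02:
    y+=.004; z=.184+(y+.139)*.006/.08
    move_straight(g(P(y,z)),q,vel=.05); f=get_obs()['contact_force']-f0; fy=f[:2]@SY
    if y>-.095: print('%.3f %.1f'%(y,fy),end=' ')
    if abs(fy)>12: break
say('stop'); x=get_obs()['tool_pos']; print('local y',(x[:2]-SO)@SY)
move_gripper(.05); move_straight(get_obs()['tool_pos']+[0,0,.14],q,vel=.2)
look('s12')
W,f=band('w12'); bandz(W,f); say()
```

```text
at t111.5 grasp [ 0.6096 -0.2788  0.1851] F [ 0.3 -0.4  0.7] w0.0498 ff0.0
closed t112.2 grasp [ 0.6091 -0.2784  0.1839] F [-0.2 -0.  -0.1] w0.0237 ff0.0
-0.095 -1.4 -0.091 -1.3 -0.087 -1.9 -0.083 -1.7 -0.079 -2.7 -0.075 -2.8 -0.071 -0.2 -0.067 -0.5 -0.063 -0.6 -0.059 -0.2 -0.055 0.0 -0.051 -0.1 -0.047 -0.8 -0.043 -6.7 -0.039 -15.1 stop t118.5 grasp [ 0.6173 -0.1836  0.1939] F [ -5.5 -14.7   7.3] w0.0239 ff7.4
local y -0.043830235627454986
tilt by slope -0.0006 by pointer 0.0002 n170 (np.float64(0.01505139761969804), np.float64(-0.05309744635647068), array([-0.06315291, -0.04304198]), np.float64(0.20258740875800885), np.int64(74))
green 282 z [0.134  0.1402 0.1451] x 0.0056 y -0.3225
red 183 z [0.1374 0.1405 0.1415] x 0.0207 y -0.3178
plate top 0.1840891994698594
slope -0.005041164784024136 z at -342 0.14015350592221412 at -325 0.1400678061208857
t125.5 grasp [ 0.725  -0.353   0.3069] F [-1.   0.2  0.3] w0.0498 ff0.0
```

Run:
```python
from h import *
print(crate()); print(sign_off())
```

```text
top crate [ 418.5 -277.7] [280. 149.] a87.0
(array([ 0.41849496, -0.27765845]), np.float64(1.5179925002813506))
the job is handed in; nothing more can be done
None
```

I handed the job in at about 126 s: both flaps are folded right back, the carton's two jars (white cap, yellow cap) were balanced on the scale and now stand upright in the green crate, and the poise is at its home stop; at balance the pointer rested inside the green band but about 2.5 mm above its centre.

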